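Register and seat the cover of an irrigation filter

TASK

The round cover of the irrigation filter on the potting bench is standing up on its seal, turned the wrong way. With a fingertip against its ribs, push the cover round until the notch in its rim is in line with the steel locating pin on the filter's flange, then press it straight down until it is fully home. Never lift the cover off, leave the pot, the bottle and the hose coupling where they stand, and come away when done.

Things in the scene. Friction and masses are not known exactly. Their poses are not given: they have to be found in the camera images.
- filter: Black plastic filter housing, fixed to the bench, upright. Origin: centre of its underside, on the bench, on the vertical axis about which the cover turns; z up, x horizontally towards the locating pin. Flat round top flange: diameter 160 mm, 70 mm above the bench. Two pipe stubs reach 138 mm out along +y and -y, at most 54 mm above the bench.
- filter_pin (a point): Top of the locating pin, middle of its width, 57 mm from the axis, 77.5 mm above the bench. The pin is a steel bar 8 mm wide lying radially on the flange, from 50 to 78 mm from the axis, its top 7.5 mm above the flange; its outer 14 mm show beyond the cover's rim.
- cover: Loose white plastic cover, about 0.22 kg: level round plate, diameter about 128 mm, 12 mm thick. Origin: centre of the plate's underside (79 mm above the bench at the start, 70 mm when home on the flange); z up, x towards its notch. A spigot below, with 1 mm play, keeps it on the filter's axis. It turns endlessly either way with light friction (1 to 3 N at the ribs) and stays where it is left.
- cover_notch (a point): Middle of the cover's notch, at the level of the plate's underside, 57 mm from the cover's centre. The notch is 18 mm wide, with parallel sides, cut through the plate, open at the rim and 16 mm deep radially: 5 mm of room on each side of the pin.
- cover_rib (a point): Top of one of the cover's three ribs, in mid length, 37 mm from the axis. The ribs are straight and upright, run radially from the boss to 59 mm from the axis at 60 (this one), 180 and 300 degrees anticlockwise (from above) from the notch; each is 8 mm thick and 16 mm high above the plate's top face, which is 91 mm above the bench at the start.
- seal (a joint): Slide of the rubber sealing ring (diameter 92 mm) on which the cover rests: 0 at the start, 0.009 m with the cover home. It is stiff: going down takes about 7 to 9 N, and it stays down when let go. If the notch is not over the pin, the cover meets the pin after 1.5 mm and only tilts.
- cover_top (a point): Centre of the flat top of the cover's central boss, where to press: 30 mm above the cover's origin, so 109 mm above the bench at the start and 100 mm when home. The boss is round, diameter 36 mm, 18 mm above the plate's top face.
- pot: Bystander, loose: a terracotta pot with a succulent, diameter 74 mm, pot 62 mm and plant to about 100 mm high. Origin: centre of its underside.
- bottle: Bystander, loose: a white bottle with a black cap, diameter 52 mm, 110 mm high. Origin: centre of its underside.
- coupling: Bystander, loose: a black plastic hose coupling standing on end, diameter 49 mm, 50 mm high. Origin: centre of its underside.

How it is judged:
By the outcome, as a careful person would: the job done as asked, in the order asked, and still so for the second after the job is handed in, with the robot touching nothing.
It also fails if it takes over 48 s, if anything falls off the work surface, if the arm or the gripper's body presses on something with over 40 N, if the wrist force passes 120 N, or if a joint passes its speed limit or range.

ROBOT

A 6-joint arm with a two-finger parallel gripper is mounted at the origin on the work surface. World frame = base frame: x ahead of the robot, y to its left, z up, the work surface at z = 0. Lengths are in mm, angles in rad, forces in N, time in s.
With the tool pointing down it reaches from about 350 to 975 mm from the base axis. Payload 7.1 kg.
Tool frame: the origin (TCP) lies at the very end of the fingers, on their centre line; the grasp point (between the pads) lies 19 mm behind it; z points along the fingers, y is the line along which they close (so a half turn about z gives the same grasp; the last joint's range is limited). The gripper opens to 88 mm and grips with 3 to 60 N. Pads are 20 mm wide; open, the fingers measure 115 mm over their backs; the gripper's body (75 mm by 178 mm) begins 61 mm behind the grasp point.
Start: joints at [1.321, 0.423, 1.63, -0, 1.089, -0.019], TCP at [142.941, 608.418, 194.275] pointing down, gripper open.
Joint ranges: [-3, 3], [-0.9, 2.11], [0.09, 2.58], [-1.31, 4.45], [0.11, 2.69], [-2.54, 2.54]. Speed limits (rad/s): [2.39, 2.39, 3.01, 3.14, 3.14, 3.14].

INTERFACE

Orientations are given as a rotation vector (axis times angle).
In Python, from workcell import sensors, imaging, close_job gives the robot as it stands. The module is installed in compiled form; this text tells all that it offers.
- The arm moves only by the tool servo_tool, never from a script. Its argument "steps" is a list of rows, each a list of 3 entries, a list of its own where there are three numbers: the shift along the world's x, y, z in m, then the turn, a rotation vector about the world's x, y, z in degrees, then the opening, from -1 (shut) to 1 (fully open). A call has exactly 8 rows; each row shifts and turns the commanded pose from where the row before left it; what a row does not reach is not made up. A row lasts 1/12 s, in which the tool goes at most 41.7 mm and 7.16 degrees, less where a joint would pass 70% of its speed; a pose out of reach is approached as far as the arm can. A call is refused whole if a number of a shift passes 0.0417 or a number of a turn 7.16, either way. A call with a gripper value outside its range is refused whole. The fingers move at their own pace and stop on an object; the grip force is fixed at half the most. Time passes only in rows, so rows that do not move let the fingers close, or fill a call up. It gives the time, the measured TCP pose, the force, the opening and the grip force at its end, in the units of the state.
- sensors.get_obs(): the state, without advancing time (a new reading comes with each control period).
- imaging.get_image(name): name is "scene" or "top" or "wrist"; returns a dict with "color" (384x512x3 uint8, blue, green, red), "range_z" (384x512 float32, mm along the optical axis (not along the pixel's ray), 0 where there is no reading), "vertical_fov" (degrees; the focal length in pixels is half the picture's height over the tangent of half this angle, whatever the lens; pixels are square), "cx", "cy" (the principal point, pixels), "rvec" (rotation vector, rad) and "tvec" (3), from world to camera coordinates, as OpenCV has them; the wrist camera has in their place "tool_from_camera" (4x4, takes a point from camera to tool coordinates, whose origin is the TCP and whose axes are the flange's). Camera axes: x right, y down, z forward; pixel columns grow to the right and rows downward; lengths in mm; the calibration is good to about 2 mm. The wrist camera is an equidistant fisheye: a pixel r from the principal point sees the ray r / f radians off the axis. A picture is of the moment at which its call begins: read the wrist's pose just before it.
- close_job(): hands the job in; it is judged then, once.
The state is a dict: "t": time; "qpos": joint angles; "qvel": joint speeds; "joint_torque": joint torques, N m; "ee_pos": TCP position; "orientation": TCP orientation; "ft_force": force on the tool from outside, world axes, zero at the start; "moment": the same for the moment, N m; "width": finger opening in mm; "grasp_force": force on a finger pad.
Only numpy, scipy, OpenCV 4.12 (cv2) and the standard library are available. Lean on these libraries where they do the work, as an engineer would, in place of code of your own. Each camera call takes 0.05 s, during which the arm holds its last target. There are 200 camera calls.

## Working session

There is one attempt and no reset: what is moved stays moved. The work goes in short steps, Python scripts to look and compute and a tool call to move; the robot and the scene stay as the last step left them, time stands still between calls to the robot, and variables do not carry over. Pictures are saved under pics/ and viewed, at most 10 in all, crops included, and the job is handed in when it is done.

Besides the shell and the picture viewer there is one more tool, called after "Call:" as name(argument=value, ...), one argument or row to a line, values as JSON. servo_tool: Moves the arm, as the interface text tells. Its arguments: {"type":"object","properties":{"steps":{"type":"array"}},"required":["steps"]}

```bash
mkdir -p pics; cat > h.py <<'E'
import numpy as np, cv2, pickle
from workcell import sensors, imaging, close_job
def snap(n,f):
    o=sensors.get_obs(); d=imaging.get_image(n); cv2.imwrite('pics/%s.png'%f,d['color']); pickle.dump((o,d),open(f+'.pkl','wb')); return d
def f(d): return d['color'].shape[0]/2/np.tan(np.radians(d['vertical_fov'])/2)
def cam2w(d,p): 
    R=cv2.Rodrigues(np.array(d['rvec'],float))[0]; return R.T@(np.array(p)-np.array(d['tvec']).ravel())
def px(d,u,v,z=None):
    "pixel->world, by depth or on the plane of height z"
    r=np.array([(u-d['cx'])/f(d),(v-d['cy'])/f(d),1.])
    if z is None: return cam2w(d,r*d['range_z'][int(v),int(u)])
    c=cam2w(d,[0,0,0]); w=cam2w(d,r)-c; return c+w*(z-c[2])/w[2]
def w2px(d,p): 
    q=cv2.Rodrigues(np.array(d['rvec'],float))[0]@np.array(p,float)+np.array(d['tvec']).ravel(); return q[0]/q[2]*f(d)+d['cx'],q[1]/q[2]*f(d)+d['cy']
E
python3 - <<'E'
from h import *
for n in('scene','top'):
    d=snap(n,n+'0'); print(n,cam2w(d,[0,0,0]),f(d))
a=cv2.imread('pics/scene0.png');b=cv2.imread('pics/top0.png')
cv2.imwrite('pics/both.png',cv2.resize(np.vstack([a,b]),None,fx=.78,fy=.78))
o=sensors.get_obs();print(o)
E
```

```text
scene [925.08210677 362.95977617 558.95984985] 348.75480884678115
top [470.36522498  41.90629795 945.6941426 ] 380.3828974315423
{'t': 0.1, 'qpos': array([ 1.32097812e+00,  4.23764385e-01,  1.63056995e+00, -1.57371537e-05,
        1.08858858e+00, -1.90364627e-02]), 'qvel': array([-0.00011466, -0.00323366, -0.0015678 ,  0.00119726,  0.00127136,
        0.00052804]), 'joint_torque': array([ 1.09824945e-03, -5.45612705e+01, -2.74323678e+01,  6.45177998e-02,
        1.88737025e-02, -4.90018658e-05]), 'ee_pos': array([142.83613295, 607.93084801, 193.59661295]), 'orientation': array([-3.61676754e-01, -3.12053788e+00,  2.07354174e-03]), 'ft_force': array([-0.37636142,  0.53218906, -0.34689642]), 'moment': array([0.01041783, 0.02972116, 0.01093127]), 'grasp_force': 0.0, 'width': 88.10031739441705}
```

View pics/both.png

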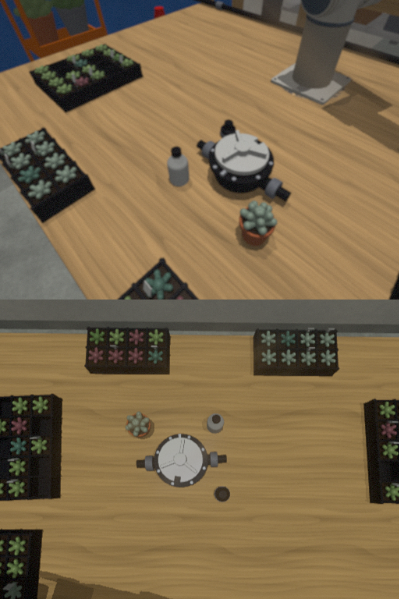

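```bash
python3 - <<'E'
from h import *
a=cv2.imread('pics/scene0.png');b=cv2.imread('pics/top0.png')
A=cv2.resize(a[160:270,245:385],None,fx=5.7,fy=5.7,interpolation=cv2.INTER_CUBIC)[:,:798]
cv2.imwrite('pics/sc.png',A[:600])
B=cv2.resize(b[155:255,165:298],None,fx=6,fy=6,interpolation=cv2.INTER_CUBIC); cv2.imwrite('pics/tc.png',B)
E
```

```text
(no output)
```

View pics/tc.png

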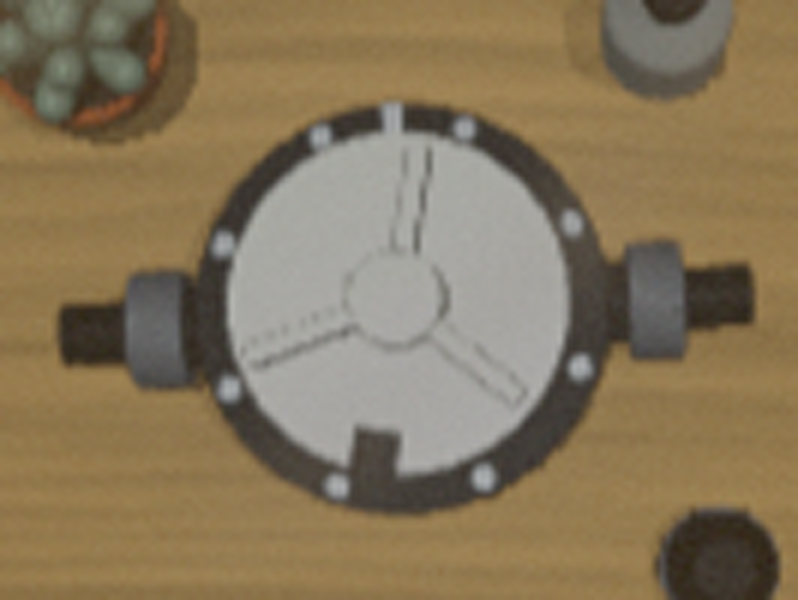

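View pics/sc.png

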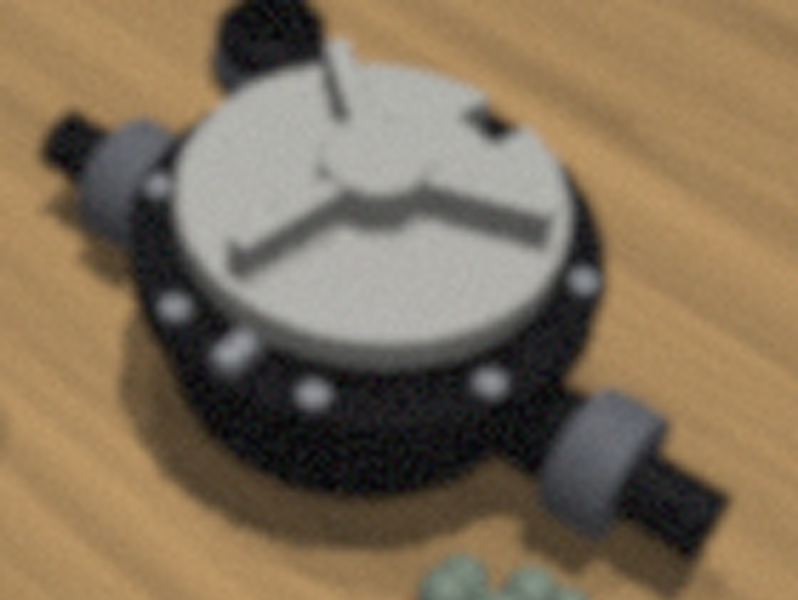

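```bash
python3 - <<'E'
from h import *
d=pickle.load(open('top0.pkl','rb'))[1]
T=lambda u,v,z:px(d,165+u/6-.4,155+v/6-.4,z)
boss=T(395,297,109);fl=T(401,307,70);pl=T(398,303,91);pin=T(391,118,77.5);no=T(376,455,91)
ribs=[T(415,200,107),T(298,340,107),T(482,367,107)]
print('boss',boss,'flange',fl,'plate',pl,'boss depth z',px(d,165+395/6,155+297/6))
c=(boss+fl+pl)[:2]/3;print('c',c)
for n,p in [('pin',pin),('notch',no)]+[('rib',r) for r in ribs]:
    q=p[:2]-c; print(n,p.round(1),np.hypot(*q).round(1),np.degrees(np.arctan2(q[1],q[0])).round(1))
for n,u,v in (('pot',138,425-300),('bottle',215,423-300),('coup',222,493-300)): print(n,px(d,u/.78,v/.78))
s=pickle.load(open('scene0.pkl','rb'))[1]
S=lambda u,v,z:px(s,245+u/5.7-.4,160+v/5.7-.4,z)
for n,p in (('boss',S(377,165,109)),('pin',S(236,350,77.5)),('notch',S(492,122,91))): 
    q=p[:2]-c; print(n,p.round(1),np.hypot(*q).round(1),np.degrees(np.arctan2(q[1],q[0])).round(1))
E
```

```text
boss [542.22445384 102.13084808 109.        ] flange [541.74181083 102.55913671  70.        ] plate [541.52355457 102.25812634  91.        ] boss depth z [541.2526118  101.1521623  110.13322217]
c [541.82993975 102.31603704]
pin [614.1 107.3  77.5] 72.4 3.9
notch [484.8 109.4  91. ] 57.5 173.0
rib [578.5  95.6 107. ] 37.3 -10.4
rib [526.2 137.6 107. ] 38.6 113.9
rib [516.9  69.9 107. ] 40.9 -127.5
pot [640.49435928 224.82047332 103.50471666]
bottle [648.04591424   2.70694198 106.50149959]
coup [447.41256445 -21.47200293  52.28182705]
boss [545.1 103.9 109. ] 3.6 25.9
pin [613.4 106.2  77.5] 71.7 3.1
notch [486.7 108.4  91. ] 55.5 173.7
```

The top view shows the pin at about 3.5° from the filter axis and the notch at about 172°. The cover axis is near (541.8, 102.3), so I need about 168.5° of clockwise turn. I'll push on the rib at about 112°.

Call:
servo_tool(
  steps=[
    [[0.0225,-0.0297,0],[0,0,2.2],-1],
    [[0.0225,-0.0297,0],[0,0,2.2],-1],
    [[0.0225,-0.0297,0],[0,0,2.2],-1],
    [[0.0225,-0.0297,0],[0,0,2.2],-1],
    [[0.0225,-0.0297,0],[0,0,2.2],-1],
    [[0.0225,-0.0297,0],[0,0,2.2],-1],
    [[0.0225,-0.0297,0],[0,0,2.2],-1],
    [[0.0225,-0.0297,0],[0,0,2.2],-1],
  ],
)

```text
t: 0.77
ee_pos: [323.5, 369.1, 194.1]
orientation: [0.123, -3.139, 0.0]
ft_force: [0.9, -0.7, -0.5]
width: 37.9
grasp_force: 0.0
```

Call:
servo_tool(
  steps=[
    [[0.0225,-0.0297,0],[0,0,2.2],-1],
    [[0.0225,-0.0297,0],[0,0,2.2],-1],
    [[0.0225,-0.0297,0],[0,0,2.2],-1],
    [[0.0225,-0.0297,0],[0,0,2.2],-1],
    [[0.0225,-0.0297,0],[0,0,2.2],-1],
    [[0.0225,-0.0297,0],[0,0,2.2],-1],
    [[0.0225,-0.0297,0],[0,0,2.2],-1],
    [[0,0,0],[0,0,0],-1],
  ],
)

```text
t: 1.43
ee_pos: [483.7, 158.7, 194.3]
orientation: [-0.536, 3.094, -0.002]
ft_force: [0.6, -0.2, 0.2]
width: 0.6
grasp_force: 0.0
```

Call:
servo_tool(
  steps=[
    [[0.0118,-0.0154,0],[0,0,2],-1],
    [[0.0117,-0.0153,0],[0,0,0],-1],
    [[0,0,-0.015],[0,0,0],-1],
    [[0,0,-0.015],[0,0,0],-1],
    [[0,0,-0.015],[0,0,0],-1],
    [[0,0,-0.01],[0,0,0],-1],
    [[0,0,0],[0,0,0],-1],
    [[0,0,0],[0,0,0],-1],
  ],
)

```text
t: 2.1
ee_pos: [503.4, 132.4, 138.9]
orientation: [0.593, -3.084, 0.0]
ft_force: [-0.3, 1.3, -0.4]
width: 0.5
grasp_force: 0.0
```

```bash
python3 - <<'E'
from h import *
print(sensors.get_obs())
d=snap('top','top1');snap('scene','scene1')
a=cv2.resize(cv2.imread('pics/top1.png')[155:255,165:298],None,fx=4,fy=4,interpolation=2)
b=cv2.resize(cv2.imread('pics/scene1.png')[120:270,225:400],None,fx=3,fy=3,interpolation=2)
W=max(a.shape[1],b.shape[1]);
print(w2px(d,[503.9,132.2,140]))
cv2.imwrite('pics/v1.png',cv2.resize(b,None,fx=1.3,fy=1.3))
E
```

```text
{'t': 2.1, 'qpos': array([ 2.34282221e-01,  3.48156904e-01,  1.90137089e+00,  5.67011876e-05,
        8.93491457e-01, -1.71683008e+00]), 'qvel': array([-8.13933587e-04, -2.11336337e-02, -1.87078392e-02, -3.46246850e-05,
        1.74993371e-03, -1.70568010e-03]), 'joint_torque': array([-6.27066940e-02, -4.42356491e+01, -2.20907575e+01, -2.00944708e-02,
        3.40614351e-02,  5.06031734e-03]), 'ee_pos': array([503.42194338, 132.39873244, 138.92524182]), 'orientation': array([ 5.93480522e-01, -3.08357263e+00,  2.95338435e-05]), 'ft_force': array([-0.25574703,  1.2740948 , -0.35800189]), 'moment': array([ 0.05158641,  0.01015416, -0.01716368]), 'grasp_force': 0.0, 'width': 0.46318181610603454}
(np.float64(214.8057048338893), np.float64(220.79763745839864))
```

View pics/v1.png

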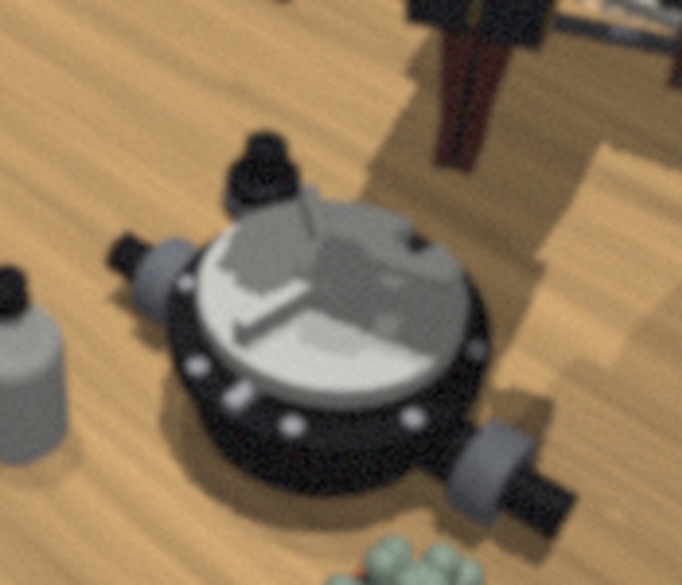

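Call:
servo_tool(
  steps=[
    [[0,0,-0.015],[0,0,0],-1],
    [[0,0,-0.015],[0,0,0],-1],
    [[0,0,-0.0125],[0,0,0],-1],
    [[0,0,0],[0,0,0],-1],
    [[0.0031,0.0012,0],[0,0,0],-1],
    [[0.0031,0.0012,0],[0,0,0],-1],
    [[0.0031,0.0012,0],[0,0,0],-1],
    [[0,0,0],[0,0,0],-1],
  ],
)

```text
t: 2.87
ee_pos: [514.9, 136.3, 97.9]
orientation: [-0.593, 3.082, 0.0]
ft_force: [-0.0, 0.2, 0.6]
width: 0.8
grasp_force: 0.0
```

```bash
python3 - <<'E'
from h import *
a=np.radians(112-6*np.arange(27))
p=np.c_[42*np.cos(a)-14*np.sin(a),42*np.sin(a)+14*np.cos(a)]
for r in np.diff(p.round(1),axis=0)/1000: print('[[%.4f,%.4f,0],[0,0,-6],-1],'%tuple(r))
o=sensors.get_obs();print(o['ee_pos'],o['ft_force'],p[0]+[541.8,102.3])
E
```

```text
[[0.0037,0.0028,0],[0,0,-6],-1],
[[0.0039,0.0024,0],[0,0,-6],-1],
[[0.0042,0.0020,0],[0,0,-6],-1],
[[0.0044,0.0016,0],[0,0,-6],-1],
[[0.0045,0.0010,0],[0,0,-6],-1],
[[0.0046,0.0006,0],[0,0,-6],-1],
[[0.0046,0.0002,0],[0,0,-6],-1],
[[0.0046,-0.0004,0],[0,0,-6],-1],
[[0.0046,-0.0009,0],[0,0,-6],-1],
[[0.0044,-0.0013,0],[0,0,-6],-1],
[[0.0043,-0.0018,0],[0,0,-6],-1],
[[0.0041,-0.0022,0],[0,0,-6],-1],
[[0.0038,-0.0026,0],[0,0,-6],-1],
[[0.0035,-0.0030,0],[0,0,-6],-1],
[[0.0032,-0.0034,0],[0,0,-6],-1],
[[0.0028,-0.0037,0],[0,0,-6],-1],
[[0.0024,-0.0039,0],[0,0,-6],-1],
[[0.0020,-0.0042,0],[0,0,-6],-1],
[[0.0016,-0.0044,0],[0,0,-6],-1],
[[0.0010,-0.0045,0],[0,0,-6],-1],
[[0.0006,-0.0046,0],[0,0,-6],-1],
[[0.0002,-0.0046,0],[0,0,-6],-1],
[[-0.0004,-0.0046,0],[0,0,-6],-1],
[[-0.0009,-0.0046,0],[0,0,-6],-1],
[[-0.0013,-0.0044,0],[0,0,-6],-1],
[[-0.0018,-0.0043,0],[0,0,-6],-1],
[514.91733266 136.33299162  97.87902565] [-0.04900076  0.17883419  0.62723702] [513.08594911 135.99722958]
```

Call:
servo_tool(
  steps=[
    [[0.0037,0.0028,-0.001],[0,0,-6],-1],
    [[0.0039,0.0024,0],[0,0,-6],-1],
    [[0.0042,0.002,0],[0,0,-6],-1],
    [[0.0044,0.0016,0],[0,0,-6],-1],
    [[0.0045,0.001,0],[0,0,-6],-1],
    [[0.0046,0.0006,0],[0,0,-6],-1],
    [[0.0046,0.0002,0],[0,0,-6],-1],
    [[0.0046,-0.0004,0],[0,0,-6],-1],
  ],
)

```text
t: 3.53
ee_pos: [548.3, 146.2, 96.3]
orientation: [0.72, 3.057, 0.001]
ft_force: [-0.5, -0.5, 0.2]
width: 0.4
grasp_force: 0.0
```

```bash
python3 - <<'E'
from h import *
snap('scene','scene2')
b=cv2.resize(cv2.imread('pics/scene2.png')[120:270,225:400],None,fx=3.9,fy=3.9,interpolation=2)
cv2.imwrite('pics/v2.png',b)
E
```

```text
(no output)
```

View pics/v2.png

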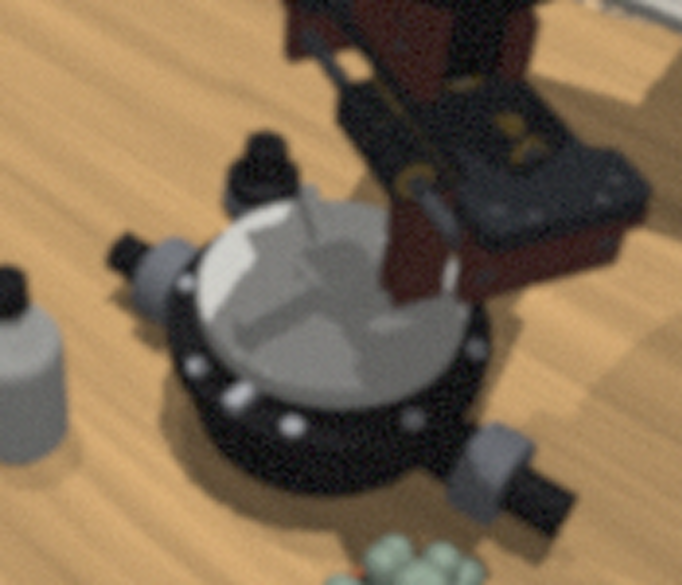

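```bash
python3 - <<'E'
from h import *
s=pickle.load(open('scene2.pkl','rb'))[1]; o=pickle.load(open('scene2.pkl','rb'))[0]; print(o['ee_pos'])
cr=lambda p:(np.array(w2px(s,p))-[225,120])*3.9
for a in (-128,-8,112,172):
    e=np.array([np.cos(np.radians(a)),np.sin(np.radians(a))]); 
    print(a,[cr([541.8+r*e[0],102.3+r*e[1],z]).round() for r,z in((18,107),(59,107),(59,91))])
print('tip',cr(o['ee_pos']))
E
```

```text
[548.34197848 146.23594273  96.33709359]
-128 [array([327., 239.]), array([309., 183.]), array([307., 207.])]
-8 [array([307., 282.]), array([240., 322.]), array([238., 345.])]
112 [array([373., 275.]), array([460., 299.]), array([454., 323.])]
172 [array([364., 249.]), array([425., 213.]), array([421., 237.])]
tip [399.68354815 335.78970435]
```

```bash
python3 - <<'E'
from h import *
o,s=pickle.load(open('scene1.pkl','rb'))
print('v1 tip',(np.array(w2px(s,o['ee_pos']))-[225,120])*3.9)
o,s=pickle.load(open('scene2.pkl','rb'))
for u,v in((395,280),(410,290),(430,290),(400,240),(451,275),(470,280),(395,322),(400,335),(330,240),(240,345)): print(u,v,px(s,225+u/3.9,120+v/3.9).round(0))
d=snap('top','top2');w=snap('wrist','wrist2')
a=cv2.resize(d['color'][155:255,165:298],None,fx=4.5,fy=4.5,interpolation=2)
cv2.imwrite('pics/v3.png',np.hstack([cv2.resize(w['color'],None,fx=.78,fy=.78),cv2.resize(d['color'][155:255,165:298],(399,300))]))
E
```

```text
v1 tip [446.39453014 204.83519705]
395 280 [562. 147. 143.]
410 290 [557. 152. 137.]
430 290 [549. 157. 134.]
400 240 [560. 145. 165.]
451 275 [610. 198. 217.]
470 280 [611. 206. 220.]
395 322 [538. 137.  91.]
400 335 [543. 144.  91.]
330 240 [532.  90. 109.]
240 345 [602.  96.  94.]
```

View pics/v3.png

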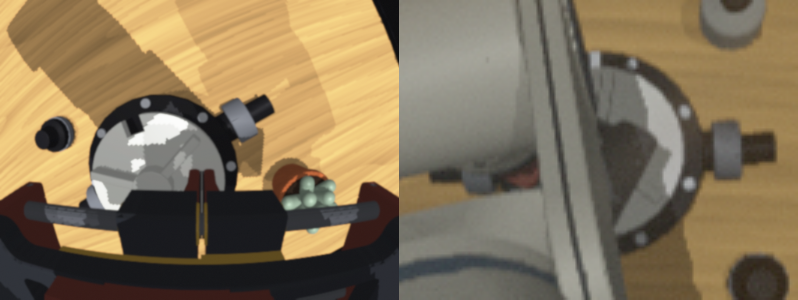

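```bash
python3 - <<'E'
from h import *
def cloud(d,tool=None):
    v,u=np.mgrid[:384,:512]; z=d['range_z']; 
    x=(u-d['cx'])/f(d); y=(v-d['cy'])/f(d)
    R=cv2.Rodrigues(np.array(d['rvec'],float))[0]
    return (np.stack([x*z,y*z,z],-1)-np.array(d['tvec']).ravel())@R
for n in('scene1','scene2'):
    o,s=pickle.load(open(n+'.pkl','rb')); P=cloud(s); e=o['ee_pos']
    m=(np.hypot(P[...,0]-e[0],P[...,1]-e[1])<25)&(P[...,2]>112)&(s['range_z']>0)
    print(n,e.round(1),np.sort(P[m][:,2])[:10].round(),np.median(P[m],0).round(), m.sum())
o,w=pickle.load(open('wrist2.pkl','rb')); z=w['range_z']; T=np.array(w['tool_from_camera'])
v,u=np.mgrid[:384,:512]; dx=u-w['cx'];dy=v-w['cy']; r=np.hypot(dx,dy)+1e-9; th=r/f(w)
Q=np.stack([np.tan(th)*dx/r*z,np.tan(th)*dy/r*z,z],-1)@T[:3,:3].T+T[:3,3]
m=(abs(Q[...,1])<16)&(abs(Q[...,0])<14)&(z>0)&(th<1.5)
q=Q[m]; print('tool z',np.histogram(q[:,2],bins=np.arange(-80,30,5)))
for c in ((195,175),(212,175),(195,190),(212,190)): 
    i=(int(c[1]/.78),int(c[0]/.78)); print(c,Q[i].round(1))
print(T)
E
```

```text
scene1 [504.1 132.5 139.6] [169. 169. 169. 169. 170. 170. 170. 170. 170. 171.] [518. 139. 283.] 1329
scene2 [548.3 146.2  96.3] [126. 126. 127. 127. 127. 127. 128. 128. 128. 128.] [559. 153. 249.] 1431
tool z (array([ 49,  47, 150, 191, 154, 154, 137, 110, 111,  95,  28,   0,   0,
         5,   1,   0, 324, 742,   1,   1,   0]), array([-80, -75, -70, -65, -60, -55, -50, -45, -40, -35, -30, -25, -20,
       -15, -10,  -5,   0,   5,  10,  15,  20,  25]))
(195, 175) [ 12.   -5.3 -41.6]
(212, 175) [ 11.8   6.  -41. ]
(195, 190) [ 11.3  -4.7 -64.3]
(212, 190) [ 11.5   5.1 -64.8]
[[ 1.24289877e-04 -9.67662609e-01 -2.52248011e-01  6.92122244e+01]
 [ 9.99999893e-01  2.32786647e-04 -4.00276974e-04 -7.95356315e-01]
 [ 4.46053030e-04 -2.52247934e-01  9.67662535e-01 -1.90603893e+02]
 [ 0.00000000e+00  0.00000000e+00  0.00000000e+00  1.00000000e+00]]
```

The fingers closed end 30 mm behind the TCP: both the scene and wrist depth readings agree on this. So the tip passed above the rib without touching it. I'll go back and lower the tool by 30 mm.

Call:
servo_tool(
  steps=[
    [[-0.0055,-0.0018,0],[0,0,6],-1],
    [[-0.0055,-0.0018,0],[0,0,6],-1],
    [[-0.0055,-0.0018,0],[0,0,6],-1],
    [[-0.0056,-0.0018,0],[0,0,6],-1],
    [[-0.0056,-0.0017,0],[0,0,6],-1],
    [[-0.0056,-0.0017,0],[0,0,6],-1],
    [[-0.0056,-0.0017,0],[0,0,6],-1],
    [[-0.0055,-0.0017,0],[0,0,6],-1],
  ],
)

```text
t: 4.35
ee_pos: [502.8, 131.9, 96.0]
orientation: [-0.607, 3.082, -0.0]
ft_force: [-0.7, -0.3, -0.8]
width: 0.6
grasp_force: 0.0
```

Call:
servo_tool(
  steps=[
    [[0,0,0],[0,0,0],-1],
    [[0,0,-0.008],[0,0,0],-1],
    [[0,0,-0.008],[0,0,0],-1],
    [[0,0,-0.006],[0,0,0],-1],
    [[0,0,-0.004],[0,0,0],-1],
    [[0,0,-0.003],[0,0,0],-1],
    [[0,0,0],[0,0,0],-1],
    [[0,0,0],[0,0,0],-1],
  ],
)

```text
t: 5.02
ee_pos: [503.3, 132.0, 66.4]
orientation: [0.593, -3.084, 0.0]
ft_force: [-0.0, -0.6, 0.6]
width: 0.7
grasp_force: 0.0
```

Now close to the rib and follow the arc.

Call:
servo_tool(
  steps=[
    [[0.0032,0.0013,0],[0,0,0],-1],
    [[0.0032,0.0013,0],[0,0,0],-1],
    [[0.0032,0.0013,0],[0,0,0],-1],
    [[0.0037,0.0028,0],[0,0,-6],-1],
    [[0.0039,0.0024,0],[0,0,-6],-1],
    [[0.0042,0.002,0],[0,0,-6],-1],
    [[0.0044,0.0016,0],[0,0,-6],-1],
    [[0.0045,0.001,0],[0,0,-6],-1],
  ],
)

```text
t: 5.68
ee_pos: [533.8, 146.1, 67.0]
orientation: [-0.233, -3.132, -0.0]
ft_force: [-1.7, -0.2, 1.0]
width: 0.1
grasp_force: 0.8
```

```bash
python3 - <<'E'
from h import *
snap('scene','scene4')
b=cv2.resize(cv2.imread('pics/scene4.png')[120:270,225:400],None,fx=3.9,fy=3.9,interpolation=2)
cv2.imwrite('pics/v4.png',b)
E
```

```text
(no output)
```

View pics/v4.png

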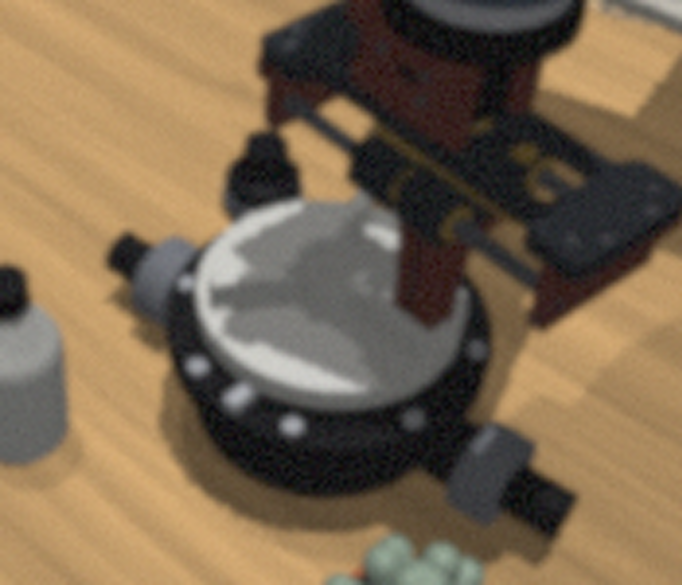

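The cover is turning: the rib that pointed at the pin has moved to (215,295). I'll continue.

Call:
servo_tool(
  steps=[
    [[0.0046,0.0006,0],[0,0,-6],-1],
    [[0.0046,0.0002,0],[0,0,-6],-1],
    [[0.0046,-0.0004,0],[0,0,-6],-1],
    [[0.0046,-0.0009,0],[0,0,-6],-1],
    [[0.0044,-0.0013,0],[0,0,-6],-1],
    [[0.0043,-0.0018,0],[0,0,-6],-1],
    [[0.0041,-0.0022,0],[0,0,-6],-1],
    [[0.0038,-0.0026,0],[0,0,-6],-1],
  ],
)

```text
t: 6.4
ee_pos: [569.3, 137.7, 66.9]
orientation: [1.484, 2.769, 0.001]
ft_force: [-0.8, 2.3, 0.0]
width: 0.6
grasp_force: 0.7
```

Call:
servo_tool(
  steps=[
    [[0.0035,-0.003,0],[0,0,-6],-1],
    [[0.0032,-0.0034,0],[0,0,-6],-1],
    [[0.0028,-0.0037,0],[0,0,-6],-1],
    [[0.0024,-0.0039,0],[0,0,-6],-1],
    [[0.002,-0.0042,0],[0,0,-6],-1],
    [[0.0016,-0.0044,0],[0,0,-6],-1],
    [[0.001,-0.0045,0],[0,0,-6],-1],
    [[0.0006,-0.0046,0],[0,0,-6],-1],
  ],
)

```text
t: 7.07
ee_pos: [586.9, 105.8, 67.1]
orientation: [2.481, 1.926, 0.003]
ft_force: [1.2, 0.8, 0.5]
width: 0.3
grasp_force: 0.6
```

```bash
python3 - <<'E'
from h import *
d=snap('top','top5');s=snap('scene','scene5')
b=cv2.resize(s['color'][120:270,225:400],None,fx=2.28,fy=2.28,interpolation=2)
a=cv2.resize(d['color'][155:255,165:298],(399,300),interpolation=2)
cv2.imwrite('pics/v5.png',np.hstack([b[:300],cv2.copyMakeBorder(a,0,0,0,0,0)]))
E
```

```text
(no output)
```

View pics/v5.png

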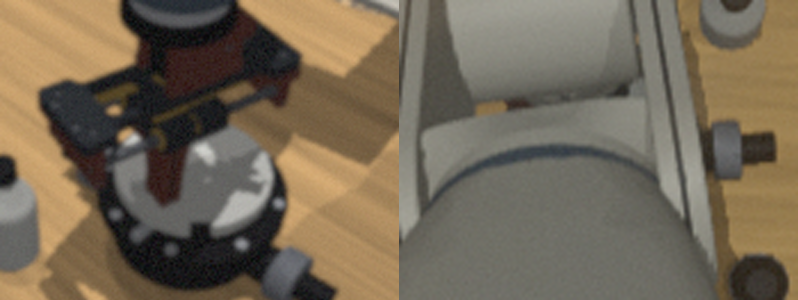

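Call:
servo_tool(
  steps=[
    [[0.0002,-0.0046,0],[0,0,-6],-1],
    [[-0.0004,-0.0046,0],[0,0,-6],-1],
    [[-0.0009,-0.0046,0],[0,0,-6],-1],
    [[-0.0013,-0.0044,0],[0,0,-6],-1],
    [[-0.0018,-0.0043,0],[0,0,-6],-1],
    [[0,0,0],[0,0,0],-1],
    [[0,0,0],[0,0,0],-1],
    [[0,0,0],[0,0,0],-1],
  ],
)

```text
t: 7.83
ee_pos: [581.4, 83.4, 66.8]
orientation: [-2.891, -1.229, 0.001]
ft_force: [-0.2, -0.1, 0.3]
width: 0.2
grasp_force: 0.0
```

```bash
cat >> h.py <<'E'
def polar(s,c,z,rs):
    A=np.radians(np.arange(-180,180,1.)); g=cv2.cvtColor(s['color'],cv2.COLOR_BGR2GRAY).astype(np.float32)
    out=[]
    for r in rs:
        uv=np.array([w2px(s,[c[0]+r*np.cos(a),c[1]+r*np.sin(a),z]) for a in A],np.float32)
        out.append(cv2.remap(g,uv[None,:,0].copy(),uv[None,:,1].copy(),cv2.INTER_LINEAR)[0])
    return np.mean(out,0)
E
python3 - <<'E'
from h import *
snap('scene','scene6')
for n in('scene0','scene5','scene6'):
    o,s=pickle.load(open(n+'.pkl','rb')); c=[543.5,103]
    p=polar(s,c,91,[52,54,56,58]); q=polar(s,c,77.5,[69,71,73])
    print(n,o['ee_pos'].round(1))
    i=range(150,360) if n!='scene0' else range(320,360)
    print('plate', ' '.join('%d:%d'%(k-180,p[k]) for k in (range(330,360,2) if n=='scene0' else range(160,260,2))))
    print('pin', ' '.join('%d:%d'%(k-180,q[k]) for k in range(168,200,1)))
E
```

```text
scene0 [142.8 607.9 193.5]
plate 150:176 152:175 154:175 156:174 158:174 160:175 162:169 164:153 166:124 168:90 170:62 172:54 174:59 176:71 178:84
pin -12:38 -11:28 -10:28 -9:30 -8:26 -7:23 -6:27 -5:32 -4:41 -3:60 -2:87 -1:109 0:127 1:140 2:146 3:144 4:133 5:118 6:100 7:79 8:61 9:47 10:35 11:26 12:24 13:27 14:30 15:30 16:26 17:24 18:25 19:28
scene5 [586.7 105.   67.1]
plate -20:102 -18:102 -16:102 -14:100 -12:100 -10:100 -8:98 -6:98 -4:99 -2:99 0:99 2:99 4:98 6:98 8:98 10:100 12:100 14:99 16:99 18:99 20:100 22:99 24:98 26:99 28:100 30:99 32:99 34:93 36:81 38:70 40:65 42:63 44:62 46:64 48:67 50:76 52:96 54:121 56:141 58:155 60:165 62:171 64:174 66:175 68:175 70:175 72:175 74:175 76:176 78:176
pin -12:33 -11:29 -10:23 -9:21 -8:23 -7:23 -6:22 -5:22 -4:30 -3:40 -2:54 -1:65 0:76 1:85 2:89 3:91 4:87 5:84 6:81 7:73 8:60 9:45 10:34 11:27 12:19 13:15 14:15 15:18 16:23 17:21 18:21 19:17
scene6 [581.4  83.4  66.8]
plate -20:98 -18:98 -16:98 -14:98 -12:99 -10:99 -8:99 -6:99 -4:99 -2:99 0:97 2:95 4:93 6:88 8:80 10:74 12:71 14:66 16:66 18:67 20:78 22:91 24:97 26:100 28:114 30:141 32:162 34:173 36:174 38:174 40:174 42:173 44:175 46:173 48:173 50:173 52:171 54:172 56:172 58:174 60:173 62:173 64:174 66:173 68:171 70:165 72:153 74:144 76:142 78:142
pin -12:32 -11:26 -10:21 -9:19 -8:18 -7:18 -6:20 -5:22 -4:29 -3:39 -2:53 -1:64 0:73 1:81 2:86 3:85 4:83 5:82 6:79 7:71 8:60 9:44 10:33 11:22 12:19 13:20 14:17 15:17 16:19 17:19 18:19 19:18
```

Call:
servo_tool(
  steps=[
    [[-0.0009,-0.0015,0],[0,0,-2.25],-1],
    [[-0.0009,-0.0015,0],[0,0,-2.25],-1],
    [[-0.0009,-0.0015,0],[0,0,-2.25],-1],
    [[-0.0008,-0.0015,0],[0,0,-2.25],-1],
    [[0,0,0],[0,0,0],-1],
    [[0,0,0],[0,0,0],-1],
    [[0.0032,0.0024,0],[0,0,0],-1],
    [[0.0032,0.0024,0],[0,0,0],-1],
  ],
)

```text
t: 8.55
ee_pos: [584.3, 82.1, 66.7]
orientation: [-2.98, -0.993, 0.001]
ft_force: [0.3, 0.6, -0.1]
width: 0.7
grasp_force: 0.0
```

Call:
servo_tool(
  steps=[
    [[0,0,0],[0,0,0],-1],
    [[0,0,0.015],[0,0,0],-1],
    [[0,0,0.02],[0,0,0],-1],
    [[0,0,0.02],[0,0,0],-1],
    [[0,0,0.015],[0,0,0],-1],
    [[0,0.02,0],[0,0,4],-1],
    [[0,0.035,0],[0,0,4],-1],
    [[0,0.035,0],[0,0,4],-1],
  ],
)

```text
t: 9.22
ee_pos: [584.7, 172.2, 137.4]
orientation: [2.86, 1.3, 0.001]
ft_force: [0.6, 0.4, 0.3]
width: 0.4
grasp_force: 0.0
```

Call:
servo_tool(
  steps=[
    [[0,0.035,0],[0,0,4],-1],
    [[0,0.035,0],[0,0,4],-1],
    [[0,0.035,0],[0,0,4],-1],
    [[0,0.035,0],[0,0,4],-1],
    [[0,0.035,0],[0,0,4],-1],
    [[0,0.035,0],[0,0,4],-1],
    [[0,0,0],[0,0,0],-1],
    [[0,0,0],[0,0,0],-1],
  ],
)

```text
t: 9.88
ee_pos: [583.8, 383.6, 136.3]
orientation: [2.526, 1.867, -0.001]
ft_force: [0.2, -0.7, -0.1]
width: 0.9
grasp_force: 0.0
```

```bash
python3 - <<'E'
from h import *
d=snap('top','top7');s=snap('scene','scene7')
b=cv2.resize(s['color'][160:250,245:380],(399,266),interpolation=2)
a=cv2.resize(d['color'][165:250,187:275],(399,385),interpolation=2)
cv2.imwrite('pics/v7.png',np.hstack([cv2.copyMakeBorder(b,0,385-266,0,0,0),a]))
c=[541.8,102.3]; p=polar(d,c,91,[54,56,58]); q=polar(d,c,77.5,[70,72,74])
print('plate', ' '.join('%d:%d'%(k-180,p[k]) for k in range(160,206)))
print('pin', ' '.join('%d:%d'%(k-180,q[k]) for k in range(168,200)))
E
```

```text
plate -20:176 -19:176 -18:177 -17:177 -16:176 -15:176 -14:176 -13:176 -12:177 -11:177 -10:177 -9:178 -8:177 -7:177 -6:171 -5:140 -4:107 -3:94 -2:87 -1:98 0:134 1:167 2:169 3:170 4:170 5:169 6:152 7:117 8:86 9:72 10:59 11:62 12:71 13:94 14:130 15:162 16:172 17:175 18:176 19:176 20:176 21:177 22:177 23:176 24:176 25:175
pin -12:61 -11:61 -10:60 -9:60 -8:61 -7:62 -6:61 -5:61 -4:61 -3:59 -2:58 -1:69 0:85 1:133 2:166 3:166 4:164 5:163 6:138 7:101 8:78 9:61 10:59 11:59 12:60 13:61 14:60 15:60 16:62 17:63 18:61 19:58
```

View pics/v7.png

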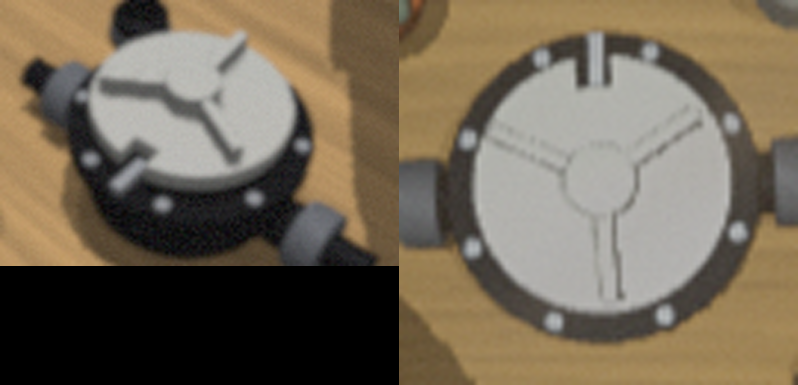

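The pin sits inside the notch, about 0.8° off centre, which is well within the 5 mm of room. Now I'll press.

Call:
servo_tool(
  steps=[
    [[-0.0047,-0.0313,0],[0,0,0],-1],
    [[-0.0047,-0.0313,0],[0,0,0],-1],
    [[-0.0047,-0.0313,0],[0,0,0],-1],
    [[-0.0047,-0.0313,0],[0,0,0],-1],
    [[-0.0047,-0.0313,0],[0,0,0],-1],
    [[-0.0047,-0.0313,0],[0,0,0],-1],
    [[-0.0047,-0.0313,0],[0,0,0],-1],
    [[-0.0047,-0.0313,0],[0,0,0],-1],
  ],
)

```text
t: 10.65
ee_pos: [545.9, 128.4, 137.0]
orientation: [2.531, 1.861, -0.001]
ft_force: [-0.3, -0.4, 0.4]
width: 0.5
grasp_force: 0.0
```

Call:
servo_tool(
  steps=[
    [[-0.0044,-0.0309,0],[0,0,0],-1],
    [[0,0,0],[0,0,0],-1],
    [[0,0,-0.012],[0,0,0],-1],
    [[0,0,-0.014],[0,0,0],-1],
    [[0,0,-0.012],[0,0,0],-1],
    [[0,0,-0.008],[0,0,0],-1],
    [[0,0,-0.004],[0,0,0],-1],
    [[0,0,0],[0,0,0],-1],
  ],
)

```text
t: 11.32
ee_pos: [541.6, 101.0, 85.4]
orientation: [-2.528, -1.864, 0.003]
ft_force: [-0.7, 0.2, 0.6]
width: 0.1
grasp_force: 0.0
```

Call:
servo_tool(
  steps=[
    [[0,0.001,-0.002],[0,0,0],-1],
    [[0,0,-0.002],[0,0,0],-1],
    [[0,0,-0.002],[0,0,0],-1],
    [[0,0,-0.002],[0,0,0],-1],
    [[0,0,-0.002],[0,0,0],-1],
    [[0,0,-0.002],[0,0,0],-1],
    [[0,0,0],[0,0,0],-1],
    [[0,0,0],[0,0,0],-1],
  ],
)

```text
t: 11.98
ee_pos: [542.9, 101.9, 75.4]
orientation: [2.529, 1.864, 0.002]
ft_force: [-1.1, 0.6, 3.8]
width: 0.2
grasp_force: 2.1
```

Call:
servo_tool(
  steps=[
    [[0,0,-0.0015],[0,0,0],-1],
    [[0,0,-0.0015],[0,0,0],-1],
    [[0,0,-0.0015],[0,0,0],-1],
    [[0,0,-0.0015],[0,0,0],-1],
    [[0,0,-0.0015],[0,0,0],-1],
    [[0,0,0],[0,0,0],-1],
    [[0,0,0],[0,0,0],-1],
    [[0,0,0],[0,0,0],-1],
  ],
)

```text
t: 12.65
ee_pos: [543.0, 102.0, 71.7]
orientation: [2.529, 1.863, 0.003]
ft_force: [-14.7, -0.7, 45.4]
width: 0.6
grasp_force: 22.6
```

```bash
python3 - <<'E'
from h import *
s=snap('scene','scene8'); print(sensors.get_obs()['ft_force'])
def plate(n):
    o,s=pickle.load(open(n+'.pkl','rb')); R=cv2.Rodrigues(np.array(s['rvec'],float))[0]
    v,u=np.mgrid[:384,:512];z=s['range_z'];P=(np.stack([(u-s['cx'])/f(s)*z,(v-s['cy'])/f(s)*z,z],-1)-np.array(s['tvec']).ravel())@R
    for lo,hi in((0,70),(70,100),(-45,0)):
        q=P-[542.5,102.5,0]; r=np.hypot(q[...,0],q[...,1]); a=np.degrees(np.arctan2(q[...,1],q[...,0]))
        m=(z>0)&(r>25)&(r<56)&(a>lo)&(a<hi)&(q[...,2]<115); print(n,lo,hi,m.sum(),np.median(q[m][:,2]).round(2), end='; ')
    m=(z>0)&(r>67)&(r<77)&(a>15)&(a<90)&(q[...,2]>55)&(q[...,2]<85);print('flange',np.median(q[m][:,2]).round(2))
plate('scene7');plate('scene8')
E
```

```text
[-14.08677813  -0.61264584  44.96630065]
scene7 0 70 447 91.69; scene7 70 100 105 91.29; scene7 -45 0 247 91.12; flange 70.51
scene8 0 70 420 82.62; scene8 70 100 110 82.59; scene8 -45 0 216 82.33; flange 70.47
```

The plate dropped evenly by 9.0 mm, so the cover is home. I'll come away.

Call:
servo_tool(
  steps=[
    [[0,0,0.004],[0,0,0],-1],
    [[0,0,0.006],[0,0,0],-1],
    [[0,0,0.015],[0,0,0],-1],
    [[0,0,0.025],[0,0,0],-1],
    [[0,0,0.03],[0,0,0],-1],
    [[0,0.02,0.01],[0,0,0],-1],
    [[0,0.035,0],[0,0,0],-1],
    [[0,0.035,0],[0,0,0],-1],
  ],
)

```text
t: 13.37
ee_pos: [543.3, 192.0, 158.6]
orientation: [2.531, 1.86, 0.004]
ft_force: [-0.1, -0.2, -0.8]
width: 0.1
grasp_force: 0.0
```

Call:
servo_tool(
  steps=[
    [[0,0.035,0],[0,0,0],-1],
    [[0,0.035,0],[0,0,0],-1],
    [[0,0.035,0],[0,0,0],-1],
    [[0,0.035,0],[0,0,0],-1],
    [[0,0.035,0],[0,0,0],-1],
    [[0,0.02,0],[0,0,0],-1],
    [[0,0,0],[0,0,0],-1],
    [[0,0,0],[0,0,0],-1],
  ],
)

```text
t: 14.03
ee_pos: [541.9, 387.2, 156.6]
orientation: [2.527, 1.866, -0.002]
ft_force: [-0.0, -0.4, 0.5]
width: 0.6
grasp_force: 0.0
```

```bash
python3 - <<'E'
from h import *
s=snap('scene','scene9');d=snap('top','top9');o=sensors.get_obs();print(o['t'],o['ee_pos'],o['ft_force'])
R=cv2.Rodrigues(np.array(s['rvec'],float))[0];v,u=np.mgrid[:384,:512];z=s['range_z'];P=(np.stack([(u-s['cx'])/f(s)*z,(v-s['cy'])/f(s)*z,z],-1)-np.array(s['tvec']).ravel())@R
q=P-[542.5,102.5,0]; r=np.hypot(q[...,0],q[...,1]); a=np.degrees(np.arctan2(q[...,1],q[...,0]))
for lo in range(-180,180,60):
    m=(z>0)&(r>25)&(r<56)&(a>lo)&(a<lo+60)&(q[...,2]<115);print(lo,m.sum(),np.median(q[m][:,2]).round(2))
b=cv2.resize(s['color'][160:250,245:380],(399,266),interpolation=2);t=cv2.resize(d['color'][145:265,160:300],(399,342),interpolation=2)
cv2.imwrite('pics/v9.png',np.hstack([cv2.copyMakeBorder(b,0,76,0,0,0),t]))
E
```

```text
14.1333 [542.15799196 385.45402637 156.8305564 ] [ 0.24687954  0.33007146 -0.21898996]
-180 198 83.29
-120 130 82.49
-60 379 82.86
0 368 82.64
60 253 82.65
120 259 82.37
```

View pics/v9.png

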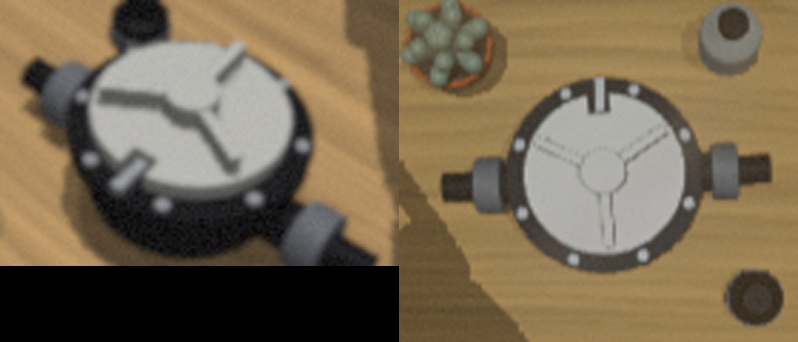

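The cover is down and level, with the pin in the notch (top view, about (600,97)). The pot, bottle and coupling are undisturbed.

```bash
python3 -c "
from workcell import close_job
print(close_job())"
```

```text
the job is handed in; nothing more can be done
None
```

The cover has been turned until its notch lined up with the pin, then pressed fully home and level (it dropped 9 mm); the arm is clear, the pot, bottle and coupling are where they stood, and the job was handed in at about 14 s.

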